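Close the desk power box by sliding its cover home

ROBOT

A 7-joint arm with a two-finger parallel gripper is mounted at the origin on a cart in front of the work surface, level with it; the furniture and walls round the work are solid. World frame = base frame: x ahead of the robot, y to its left, z up, the work surface at z = 0. Lengths are in m, angles in degrees, forces in N, time in s.
With the tool pointing down it reaches from about 0.4 to 0.875 m from the base axis. Payload 4.4 kg.
Tool frame: the origin (TCP) lies on the centre line of the jaws, within the pads' length; the fingertips stand 17 mm ahead of it and the grasp point (between the pads) lies 2 mm behind it; z points along the fingers, y is the line along which they close (so a half turn about z gives the same grasp; the last joint's range is limited). The gripper opens to 85 mm and grips with 20 to 120 N. Pads are 22 mm wide; open, the fingers measure 114 mm over their backs; the gripper's body (76 mm by 85 mm) begins 54 mm behind the grasp point. The pads swing forward as they close: fully open they stand 13 mm farther back than shut.
Start: joints at [-68.4, 36.005, 2.206, 86.941, -1.547, 57.084, -1.146], TCP at [0.278, 0.587, 0.248] pointing down, gripper open.
Joint ranges: [-175.42, 175.42], [-21.48, 121.26], [-71.46, 75.88], [10.55, 141.38], [-63.04, 243.04], [13.31, 113.54], [-168.57, 168.57]. Speed limits (degrees/s): [147.25, 147.25, 180, 180, 180, 180, 180].

INTERFACE

Orientations are given as a 3x3 rotation matrix whose columns are the frame's x, y, z axes.
In Python, from station import get_state, camera, job_done, spot_in gives the robot as it stands.
- The arm moves only by the tool play_rows, never from a script. Its argument "rows" is a list of rows, each an object of numbers: "dx", "dy", "dz": the shift along the tool's x, y, z in cm; "ax", "ay", "az": the turn, a rotation vector about the tool's x, y, z in rad. In form: [{"dx": .., "dy": .., "dz": .., "ax": .., "ay": .., "az": ..}, ...]. A call has 1 to 20 rows; each row shifts and turns the commanded pose from where the row before left it, along the tool's axes as they then stand; what a row does not reach is not made up. A row lasts 1/12 s, in which the tool goes at most 41.7 mm and 7.16 degrees, less where a joint would pass 70% of its speed; a pose out of reach is approached as far as the arm can. A call with a gripper value outside its range is refused whole. "hand" is the opening, from 0 (shut) to 1 (fully open), set as the call begins (left out, the last holds). The fingers move at their own pace and stop on an object; "grip_force" is the grip in N (left out, the last holds). Time passes only in rows, so rows that do not move let the fingers close. It gives the time, the measured TCP pose, the force, the opening and the grip force at its end, in the units of the state.
- get_state(): the state, without advancing time (a new reading comes with each control period).
- camera(name): name is "scene" or "top" or "wrist"; returns a dict with "img" (400x640x3 uint8, blue, green, red), "fovy" (degrees; the focal length in pixels is half the picture's height over the tangent of half this angle, whatever the lens; pixels are square), "cx", "cy" (the principal point, pixels), "xyz" and "orientation" of the camera in the world; the wrist camera has in their place "mount" (4x4, takes a point from camera to tool coordinates, whose origin is the TCP and whose axes are the flange's). Camera axes: x right, y down, z forward; pixel columns grow to the right and rows downward; lengths in m; the calibration is good to about 2 mm. A picture is of the moment at which its call begins: read the wrist's pose just before it. There is no depth.
- job_done(): hands the job in; it is judged then, once.
Trained networks look in a picture, given as the dict that the camera call returned (one of the last four; its "shot" number tells which), for a name from the list of things; names that differ only in an ending like _2 or _b are one class to them, and where a whole thing is asked for, a point or a joint stands for the part that bears it (a point fixed in the world has none). Each returns a list of dicts, best first, with "p" (0 to 1); they miss things now and then, are a little off and sometimes report something else, mostly with a low value. They report only what shows in the picture. A call takes as long as a camera call. They do not tell look-alikes from the thing itself.
- spot_in(picture, target): "location" ([x, y, z] in m, in world coordinates, good to about 4 mm: the middle of the surface that is visible of it).
The state is a dict: "clock": time; "qpos": joint angles; "qvel": joint speeds; "tau": joint torques, N m; "tcp_pos": TCP position; "eef_rot": TCP orientation; "ft_force": force on the tool from outside, world axes, zero at the start; "ft_torque": the same for the moment, N m; "grip_width": opening from 0.0 (shut) to 1.0 (fully open); "grip_force": force on a finger pad.
Only numpy, scipy, OpenCV 4.12 (cv2) and the standard library are available. Lean on these libraries where they do the work, as an engineer would, in place of code of your own. Each camera call takes 0.05 s, during which the arm holds its last target. There are 200 camera calls.

TASK

The loose cover of the desk power box lies on the desk; put the box back in order. Lay the cover flat on the closed half of the box's top, then slide it along the top, without forcing it, until it drops into the socket opening and sits flush, and let go. Never hold the cover raised over the opening or lower it in from above, push and press gently all the way, and leave the mouse, the memory stick and the glass where they are.

Things in the scene. Friction and masses are not known exactly. Their poses are not given: they have to be found in the camera images.
- power_box: fixed low grey desk power box, 140 (x) x 280 (y) x 40 mm; origin: centre of its underside; z up. Its aluminium deck (34 mm above the origin) is a track 108 mm wide in x between side rails and 224 mm long in y between end caps, all 6 mm higher than the deck; the rails' top inner 3 mm are bevelled 45 deg. The -y half is closed, the opening is in the +y half. Slide to +y.
- parking (a point): centre of the closed half of the power box's deck, on its surface (box frame x 0, y -62, z 34 mm); axes as the box. Pushing the cover along the deck takes only 1 to 2 N until it drops in and is stopped; a few newtons are plenty
- opening_nominal (a point): nominal centre of the opening over the dark sockets, at ledge height (box x 0, y +50, z 29 mm). Opening: full track width (108, x) x 90 (y), 5 mm deep to a ledge 10 to 12 mm wide all round that carries the cover. Each deck is screwed down differently: the true opening lies up to 13 mm off along y, either way (not across); this point does not show it. The deck never moves.
- cover: loose aluminium plate 100 (x) x 84 (y) x 5 mm, 0.13 kg, black finger rib across its middle 50 (x) x 12 (y), 22 mm high above the plate. Origin: underside centre, z up. Play: 4 mm each side in x, 3 in y, its x along the box's x (either way round). Pushed by the rib, ungripped, its leading edge tips in first, the rest drops by its own weight; then the opening's far edge stops it.
- mouse: bystander: low white computer mouse, 113x58x22 mm, origin under its centre; leave alone
- usb_stick: bystander: black memory stick, 17x51x8 mm, origin under its centre; leave alone
- water_glass: bystander: clear drinking glass, 81 mm wide, 93 mm high, origin under its centre; leave alone
Mind the look-alikes: they are no part of the job. What is shaped like the cover but orange or pink is not meant.

How it is judged (in metres and radians):
On the way, in this order (a step that is already met when the one before it is completed fails the run):
1. the cover lies flat on the closed half of the box's top, short of the opening (x of cover in the frame of power_box between -0.02 and 0.02 m and y of cover in the frame of power_box between -0.08 and -0.035 m and z of cover in the frame of power_box between 0.032 and 0.036 m and angle between cover's own z axis and vertical below 0.05 rad and contact force between cover and power_box above 0.3 N), for 0.2 s.
2. the cover has dropped into the opening and lies flush (x of cover in the frame of power_box between -0.008 and 0.008 m and y of cover in the frame of power_box between 0.03 and 0.07 m and z of cover in the frame of power_box between 0.027 and 0.0305 m and angle between cover's own z axis and vertical below 0.03 rad), for 0.2 s.
At the end, for the whole second after the job is handed in: Cover in the opening, flush: underside 27 to 30.5 mm above the box's underside, tilt < 0.03 rad, x axes within 0.08 rad, within 8 mm of the box's centre line, 30 to 70 mm along its +y; at rest, released; mouse, memory stick and glass within 20 mm of their starts (all of step 2 and angle between the x axis of cover and the x axis of power_box, either way round below 0.08 rad and contact force between cover and the fingers below 0.1 N and linear speed of cover below 0.01 m/s and distance of each of mouse, usb_stick, water_glass from where it was at the start of the episode below 0.02 m); the robot touches nothing.
It fails at once if the cover is held more than 12 mm above the deck over the opening (its centre beyond the closed half) (x of cover in the frame of power_box between -0.08 and 0.08 m and y of cover in the frame of power_box between -0.01 and 0.15 m and z of cover in the frame of power_box between 0.046 and 1 m).
It fails at once if the cover is pressed down on the box with more than 35 N (contact force between cover and power_box above 35 N).
It fails at once if while sliding over or into the opening, the cover is forced against the box with more than 20 N (contact force between cover and power_box above 20 N and y of cover in the frame of power_box above -0.02 m).
It fails at once if the mouse, the memory stick or the glass is pushed more than 20 mm (distance of any of mouse, usb_stick, water_glass from where it was at the start of the episode above 0.02 m).
It also fails if it takes over 56 s, if anything falls off the work surface, if the arm or the gripper's body presses on something with over 40 N, if the wrist force passes 120 N, or if a joint passes its speed limit or range.

## Working session

There is one attempt and no reset: what is moved stays moved. The work goes in short steps, Python scripts to look and compute and a tool call to move; the robot and the scene stay as the last step left them, time stands still between calls to the robot, and variables do not carry over. Pictures are saved under pics/ and viewed, at most 10 in all, crops included, and the job is handed in when it is done.

Besides the shell and the picture viewer there is one more tool, called in YAML: its name, and indented under it one key for each argument. play_rows: Moves the arm, as the interface text tells. Its arguments: {"type":"object","properties":{"rows":{"type":"array","items":{"type":"object","properties":{"dx":{"type":"number"},"dy":{"type":"number"},"dz":{"type":"number"},"ax":{"type":"number"},"ay":{"type":"number"},"az":{"type":"number"}}}},"hand":{"type":"number"},"grip_force":{"type":"number"}},"required":["rows"]}

```bash
mkdir -p pics; cat > h.py <<'E'
import numpy as np, cv2
from station import get_state, camera, job_done, spot_in
def ray(c,u,v,z):
    f=200/np.tan(np.radians(c['fovy'])/2)
    R=np.array(c['orientation']);o=np.array(c['xyz'])
    d=R@np.array([(u-c['cx'])/f,(v-c['cy'])/f,1]); return o+d*(z-o[2])/d[2]
def proj(c,p):
    f=200/np.tan(np.radians(c['fovy'])/2)
    q=np.array(c['orientation']).T@(np.array(p)-np.array(c['xyz'])); return np.array([c['cx']+f*q[0]/q[2],c['cy']+f*q[1]/q[2]])
E
python3 - <<'E'
from h import *
ims=[]
for n in ['scene','top']:
    c=camera(n); ims.append(c['img']); print(n,c['xyz'],c['fovy'],c['cx'],c['cy'],np.round(c['orientation'],3).tolist())
    for t in ['cover','power_box','mouse','usb_stick','water_glass']:
        for d in spot_in(c,t)[:4]: print(t,np.round(d['location'],3),round(d['p'],2),proj(c,d['location']).round())
    cv2.imwrite(f'pics/{n}0.png',c['img'])
    np.save(f'{n}.npy',c,allow_pickle=True)
s=get_state();print(s['clock'],np.round(s['tcp_pos'],3),np.round(s['eef_rot'],3).tolist())
E
```

```text
scene [-0.49637421 -0.74588993  0.72898972] 50.52832985466329 316.1337611703845 204.93847495402858 [[0.584, -0.388, 0.713], [-0.812, -0.294, 0.505], [0.014, -0.874, -0.487]]
cover [ 0.318 -0.401  0.006] 0.59 [387. 287.]
cover [ 0.528 -0.238  0.005] 0.55 [372. 232.]
power_box [0.523 0.094 0.038] 0.94 [289. 194.]
mouse [ 0.462 -0.466  0.021] 0.87 [433. 265.]
usb_stick [ 0.361 -0.074  0.009] 0.56 [298. 237.]
water_glass [0.611 0.344 0.063] 0.76 [253. 162.]
top [ 0.25497904 -0.05655967  1.56961915] 42.09101852394733 330.06317362287035 197.91001660402915 [[-0.021, -0.991, 0.13], [-1.0, 0.024, 0.019], [-0.022, -0.129, -0.991]]
cover [ 0.385 -0.228  0.003] 0.81 [397. 221.]
cover [ 0.323 -0.396  0.005] 0.71 [454. 240.]
power_box [0.538 0.111 0.038] 0.76 [283. 172.]
mouse [ 0.478 -0.461  0.017] 0.68 [474. 188.]
usb_stick [ 0.367 -0.079  0.011] 0.52 [348. 228.]
water_glass [0.636 0.363 0.037] 0.77 [200. 142.]
0.6 [0.278 0.587 0.248] [[-0.904, 0.428, -0.0], [0.428, 0.904, 0.0], [0.0, -0.0, -1.0]]
```

View pics/top0.png

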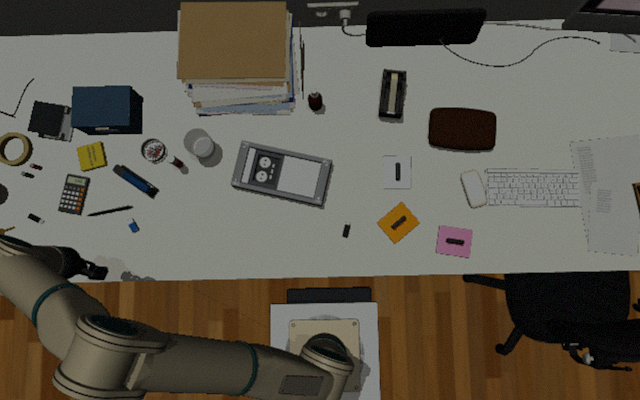

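View pics/scene0.png

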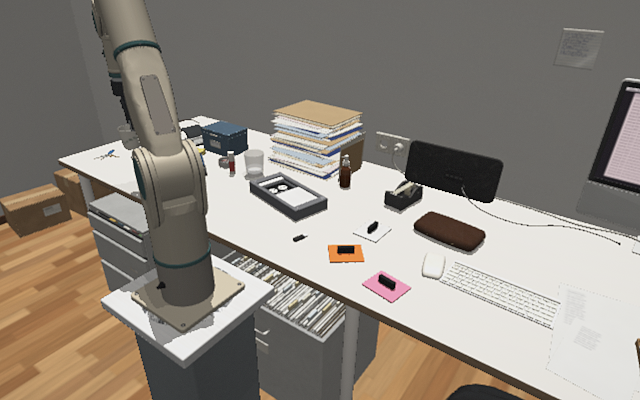

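Cover-like plates in the top view: aluminium/white with a black rib at (397,171), orange at (398,222) and pink at (454,241). The aluminium one fits the description, since orange and pink are excluded. I'll confirm it in one crop and measure its pose and the box's.

```bash
python3 - <<'E'
from h import *
c=np.load('top.npy',allow_pickle=True).item();im=c['img']
a=cv2.resize(im[125:225,225:345],None,fx=5,fy=5,interpolation=cv2.INTER_CUBIC)
b=cv2.resize(im[145:195,375:420],None,fx=4,fy=4,interpolation=cv2.INTER_CUBIC)
o=np.zeros((500,800,3),np.uint8);o[:500,:600]=a;o[:200,610:790]=b;cv2.imwrite('pics/crop.png',o)
print(im[171,375:420].max(axis=1).tolist()); print(im[150:195,388].max(axis=1).tolist())
# rib
g=im.max(axis=2);m=np.zeros_like(g);m[155:188,385:412]=(g[155:188,385:412]<90)
pts=np.argwhere(m)[:,::-1];print(len(pts),pts.min(0),pts.max(0))
W=np.array([ray(c,u,v,0.027)[:2] for u,v in pts.astype(float)])
r=cv2.minAreaRect(W.astype(np.float32)*1000);print('rib',r, W.mean(0))
E
```

```text
[138, 134, 135, 139, 135, 137, 134, 132, 134, 134, 136, 131, 133, 136, 136, 134, 136, 137, 137, 134, 103, 20, 40, 26, 26, 95, 135, 135, 138, 134, 137, 136, 133, 137, 136, 130, 125, 135, 134, 135, 134, 138, 132, 130, 135]
[133, 138, 134, 135, 137, 114, 115, 137, 135, 136, 136, 136, 135, 135, 134, 138, 133, 133, 134, 136, 136, 136, 135, 138, 134, 137, 132, 138, 136, 134, 134, 132, 139, 136, 136, 137, 135, 141, 111, 121, 137, 133, 133, 134, 135]
73 [395 163] [399 180]
rib ((532.3114013671875, -230.16708374023438), (12.011129379272461, 51.986297607421875), 87.7939682006836) [ 0.53253618 -0.23158401]
```

View pics/crop.png

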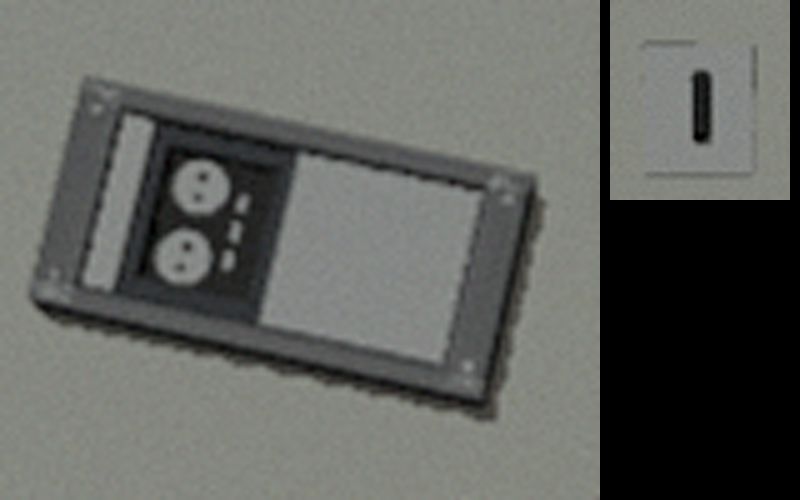

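The crop confirms it: an aluminium plate with a black rib at (397,171), and a box with its sockets (+y half) towards image left. Next I'll work out the box pose.

```bash
python3 - <<'E'
from h import *
from scipy.optimize import minimize
c=np.load('top.npy',allow_pickle=True).item();im=c['img']
C=np.array([[85,78],[537,175],[487,398],[35,295]])/5+[225,125]-0.4
W=np.array([ray(c,u,v,.04)[:2] for u,v in C]);print(W.round(4))
print('len',np.linalg.norm(W[0]-W[1]),np.linalg.norm(W[3]-W[2]),'wid',np.linalg.norm(W[0]-W[3]),np.linalg.norm(W[1]-W[2]))
ctr=W.mean(0);d=(W[0]+W[3]-W[1]-W[2]);yaw=np.degrees(np.arctan2(-d[0],d[1]));print('ctr',ctr,'yaw',yaw)
# refine with deck: maximise contrast, track bright/dark vs rails
g=cv2.GaussianBlur(im,(3,3),0).mean(axis=2).astype(np.float32)
def samp(P,x,y,t,z):
    cs,sn=np.cos(t),np.sin(t)
    q=np.array([proj(c,[x+cs*a-sn*b,y+sn*a+cs*b,z]) for a,b in P]).astype(np.float32)
    return cv2.remap(g,q[:,0:1],q[:,1:2],cv2.INTER_LINEAR).ravel()
k=np.linspace(-1,1,41)
def edge(e,hx,hy): 
    return [(s*(hx+e),b*hy*.95) for s in(-1,1) for b in k]+[(a*hx*.95,s*(hy+e)) for s in(-1,1) for a in k]
def cost(p):
    x,y,t=p
    return -(samp(edge(.005,.07,.14),x,y,t,.04)[:].mean()-samp(edge(-.005,.07,.14),x,y,t,.04).mean())-\
     (samp([(s*.049,-b) for s in(-1,1) for b in np.linspace(.01,.1,30)]+[(a*.045,-.107)for a in k],x,y,t,.034).mean()-samp([(s*.059,-b) for s in(-1,1) for b in np.linspace(.01,.1,30)]+[(a*.045,-.117)for a in k],x,y,t,.037).mean())
best=minimize(cost,[*ctr,np.radians(yaw)],method='Nelder-Mead',options=dict(initial_simplex=np.array([[*ctr,np.radians(yaw)]]*4)+np.vstack([np.zeros(3),np.diag([.006,.006,.03])])))
x,y,t=best.x;print('fit',best.x.round(4),np.degrees(t),best.fun)
cs,sn=np.cos(t),np.sin(t);R=np.array([[cs,-sn],[sn,cs]])
for n,b in [('park',-.062),('open',.05)]: print(n,np.array([x,y])+R@[0,b])
print('profile y',[(int(1000*b),int(samp([(a,b) for a in(-.03,0,.03)],x,y,t,.034).mean())) for b in np.arange(-.13,.14,.005)])
# cover plate corners outer
P=[ray(c,u,v,.005)[:2] for u,v in [(384,155.3),(411,155.3),(411,188.6),(384,188.6)]];print(np.round(P,3),np.mean(P,0))
s=get_state();print(s['tcp_pos'],s['qpos'])
E
```

```text
[[ 0.6378  0.2361]
 [ 0.571  -0.0358]
 [ 0.4372 -0.0033]
 [ 0.5057  0.2661]]
len 0.28005983868436257 0.27790346094746693 wid 0.13545932206950081 0.13775802914400662
ctr [0.53791362 0.11577221] yaw -14.034585284086825
fit [ 0.5325  0.1176 -0.199 ] -11.399705579558624 -71.13224029541016
park [0.52023905 0.05679984]
open [0.5423761  0.16659032]
profile y [(-130, 81), (-125, 83), (-120, 84), (-114, 84), (-109, 98), (-104, 127), (-99, 133), (-94, 133), (-89, 133), (-84, 133), (-79, 132), (-74, 133), (-69, 133), (-64, 133), (-59, 133), (-54, 133), (-49, 134), (-44, 133), (-39, 133), (-34, 134), (-29, 134), (-24, 133), (-19, 134), (-14, 134), (-9, 133), (-4, 133), (0, 126), (5, 84), (10, 50), (15, 41), (20, 36), (25, 42), (30, 56), (35, 46), (40, 55), (45, 77), (50, 98), (55, 103), (60, 109), (65, 104), (70, 77), (75, 41), (80, 23), (85, 39), (90, 51), (95, 97), (100, 131), (105, 133), (110, 123), (115, 80), (120, 77), (125, 85), (130, 84), (135, 83)]
[[ 0.588 -0.195]
 [ 0.585 -0.277]
 [ 0.482 -0.273]
 [ 0.485 -0.191]] [ 0.53497814 -0.23410333]
[0.27845573 0.58733181 0.24831447] [-68.40176452  36.00379825   2.20538785  86.94215826  -1.54654179
  57.08432278  -1.14627073]
```

play_rows:
  rows:
    - {"az":-0.1}
    - {"az":-0.1}
    - {"az":-0.1}
    - {"az":-0.1}
    - {"dx":-1.5,"dy":-3}
    - {"dx":-1.5,"dy":-3}
    - {"dx":-1.5,"dy":-3}
    - {"dx":-1.5,"dy":-3}
    - {"dx":-1.5,"dy":-3}
    - {"dx":-1.5,"dy":-3}
    - {"dx":-1.5,"dy":-3}
    - {"dx":-1.5,"dy":-3}
    - {"dx":-1.5,"dy":-3}
    - {"dx":-1.5,"dy":-3}
    - {"dx":-1.5,"dy":-3}
    - {"dx":-1.5,"dy":-3}
    - {"dx":-1.5,"dy":-3}
    - {"dx":-1.5,"dy":-3}
    - {"dx":-1.5,"dy":-3}
    - {"dx":-1.5,"dy":-3}
  hand: 1

```text
$.rows[0]: bad value
```

```bash
cat >> h.py <<'E'
def wcam():
    s=get_state();c=camera('wrist');T=np.eye(4);T[:3,:3]=s['eef_rot'];T[:3,3]=s['tcp_pos']
    M=T@np.array(c['mount']);c['xyz']=M[:3,3];c['orientation']=M[:3,:3];return c
E
python3 - <<'E'
from h import *
s=get_state();print(s['tcp_pos'],np.round(s['eef_rot'],3).tolist())
c=wcam();print(c['xyz'],c['fovy']);np.save('w1.npy',c,allow_pickle=True);cv2.imwrite('pics/w1.png',c['img'])
for a,b in [(-.07,-.14),(.07,-.14),(.07,.14),(-.07,.14)]:
    t=np.radians(-14.03);p=[.538+np.cos(t)*a-np.sin(t)*b,.1158+np.sin(t)*a+np.cos(t)*b,.04];print(proj(c,p).round())
E
```

```text
[0.27845573 0.58733181 0.24831447] [[-0.904, 0.428, -0.0], [0.428, 0.904, 0.0], [0.0, -0.0, -1.0]]
[0.20771961 0.6199999  0.37407077] 69.97125484248761
[ 33. 413.]
[ 72. 469.]
[225. 448.]
[198. 388.]
```

View pics/w1.png

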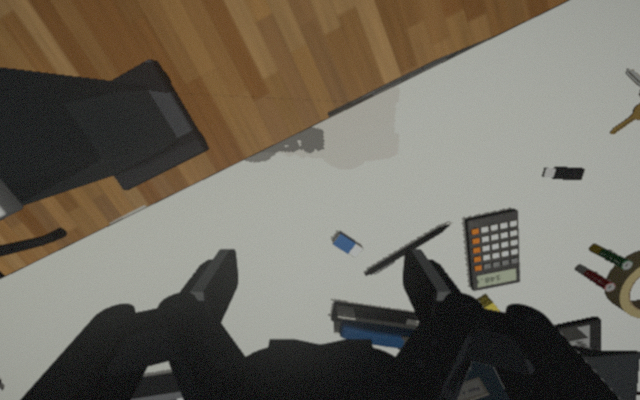

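The move was refused, probably because rows need all their keys. The wrist picture (w1) is only the start view: calculator, pens and the fingers at the bottom.

play_rows:
  rows:
    - {"dx":0,"dy":0,"dz":0,"ax":0,"ay":0,"az":-0.1}
    - {"dx":0,"dy":0,"dz":0,"ax":0,"ay":0,"az":-0.1}
    - {"dx":0,"dy":0,"dz":0,"ax":0,"ay":0,"az":-0.1}
    - {"dx":0,"dy":0,"dz":0,"ax":0,"ay":0,"az":-0.1}
    - {"dx":-1.9,"dy":-3,"dz":0,"ax":0,"ay":0,"az":0}
    - {"dx":-1.9,"dy":-3,"dz":0,"ax":0,"ay":0,"az":0}
    - {"dx":-1.9,"dy":-3,"dz":0,"ax":0,"ay":0,"az":0}
    - {"dx":-1.9,"dy":-3,"dz":0,"ax":0,"ay":0,"az":0}
    - {"dx":-1.9,"dy":-3,"dz":0,"ax":0,"ay":0,"az":0}
    - {"dx":-1.9,"dy":-3,"dz":0,"ax":0,"ay":0,"az":0}
    - {"dx":-1.9,"dy":-3,"dz":0,"ax":0,"ay":0,"az":0}
    - {"dx":-1.9,"dy":-3,"dz":0,"ax":0,"ay":0,"az":0}
    - {"dx":-1.9,"dy":-3,"dz":0,"ax":0,"ay":0,"az":0}
    - {"dx":-1.9,"dy":-3,"dz":0,"ax":0,"ay":0,"az":0}
    - {"dx":-1.9,"dy":-3,"dz":0,"ax":0,"ay":0,"az":0}
    - {"dx":-1.9,"dy":-3,"dz":0,"ax":0,"ay":0,"az":0}
    - {"dx":-1.9,"dy":-3,"dz":0,"ax":0,"ay":0,"az":0}
    - {"dx":-1.9,"dy":-3,"dz":0,"ax":0,"ay":0,"az":0}
    - {"dx":-1.9,"dy":-3,"dz":0,"ax":0,"ay":0,"az":0}
    - {"dx":-1.9,"dy":-3,"dz":0,"ax":0,"ay":0,"az":0}
  hand: 1

```text
clock: 2.32
tcp_pos: [0.5624, 0.0931, 0.2485]
eef_rot: [[-0.999, 0.043, 0.0], [0.043, 0.999, 0.0], [-0.0, 0.0, -1.0]]
ft_force: [1.2, 0.7, -0.6]
grip_width: 1.004
grip_force: 0.0
```

```bash
python3 - <<'E'
from h import *
s=get_state();print(s['tcp_pos'],np.round(s['eef_rot'],3).tolist())
c=wcam();print(c['xyz'],c['fovy']);np.save('w1.npy',c,allow_pickle=True);cv2.imwrite('pics/w2.png',c['img'])
for a,b in [(-.07,-.14),(.07,-.14),(.07,.14),(-.07,.14)]:
    t=np.radians(-14.03);p=[.538+np.cos(t)*a-np.sin(t)*b,.1158+np.sin(t)*a+np.cos(t)*b,.04];print(proj(c,p).round())
E
```

```text
[0.56241198 0.0930942  0.24853659] [[-0.999, 0.043, 0.0], [0.043, 0.999, 0.0], [-0.0, 0.0, -1.0]]
[0.48419324 0.09578452 0.37425544] 69.97125484248761
[226.  63.]
[214. 187.]
[434. 229.]
[474. 117.]
```

View pics/w2.png

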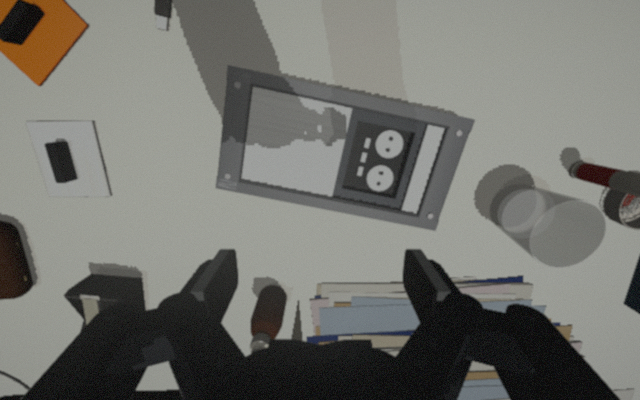

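w2 shows the box with corners (228,66), (216,188), (436,229) and (475,118), within about 2 px of my projected pose. The cover's corners are at about (28,121), (94,121), (111,196) and (47,197).

```bash
cat > fit.py <<'E'
from h import *
from scipy.optimize import least_squares
def fit(c,uv,L,p0):
    def r(p):
        x,y,t=p;cs,sn=np.cos(t),np.sin(t)
        return np.ravel([proj(c,[x+cs*a-sn*b,y+sn*a+cs*b,z])-q for (a,b,z),q in zip(L,uv)])
    s=least_squares(r,p0);return s.x,np.abs(s.fun).max()
E
python3 - <<'E'
from fit import *
c=np.load('w1.npy',allow_pickle=True).item();g=cv2.cvtColor(c['img'],cv2.COLOR_BGR2GRAY)
def sub(P): 
    q=np.array(P,np.float32).reshape(-1,1,2).copy();cv2.cornerSubPix(cv2.GaussianBlur(g,(3,3),0),q,(5,5),(-1,-1),(3,30,.01));return q[:,0]
B=sub([(228,66),(216,188),(436,229),(475,118)]);print(B)
p,e=fit(c,B,[(-.07,-.14,.04),(.07,-.14,.04),(.07,.14,.04),(-.07,.14,.04)],[.538,.116,-.245]);print('box',p.round(4),np.degrees(p[2]),e)
K=sub([(28,121),(94,121),(111,196),(47,197)]);print(K)
q,e=fit(c,K,[(-.05,-.042,.005),(-.05,.042,.005),(.05,.042,.005),(.05,-.042,.005)],[.533,-.232,-.04]);print('cover',q.round(4),np.degrees(q[2]),e)
m=(g[130:190,35:85]<60);u=np.argwhere(m).mean(0)[::-1]+[35,130];print('rib',u,ray(c,*u,.02))
t=p[2];R=np.array([[np.cos(t),-np.sin(t)],[np.sin(t),np.cos(t)]])
print('park',p[:2]+R@[0,-.06])
# deck/opening edge profile
for y in np.arange(-.015,.11,.004):
    v=[g[int(round(k[1])),int(round(k[0]))] for a in(.03,.04) for k in [proj(c,[*(p[:2]+R@[a,y]),.034])]];print(int(1000*round(y,3)),v,end=' ')
s=np.array(get_state()['tcp_pos']);Re=np.array(get_state()['eef_rot']);print('\nmove to cover (cm)',100*Re.T@(np.array([q[0],q[1],.026])-s), 'yaw tool',np.degrees(np.arctan2(-Re[0,1],Re[1,1])))
E
```

```text
[[227.45622   64.62213 ]
 [215.09087  187.52512 ]
 [434.72427  230.27876 ]
 [474.4441   119.464294]]
box [ 0.5398  0.1167 -0.2475] -14.178029218922976 0.3756398233763605
[[ 25.15214  120.753624]
 [ 92.51581  119.362404]
 [111.358986 195.85332 ]
 [ 49.232937 196.5453  ]]
cover [ 0.5369 -0.2329 -0.029 ] -1.6643856754440014 0.27246312730349587
rib [ 60.90563725 161.20220588] [ 0.53616169 -0.23148953  0.02      ]
park [0.525148   0.05852132]
-15 [np.uint8(159), np.uint8(157)] -11 [np.uint8(156), np.uint8(157)] -7 [np.uint8(158), np.uint8(157)] -3 [np.uint8(158), np.uint8(155)] 1 [np.uint8(148), np.uint8(155)] 5 [np.uint8(79), np.uint8(79)] 9 [np.uint8(73), np.uint8(84)] 13 [np.uint8(58), np.uint8(63)] 17 [np.uint8(58), np.uint8(54)] 21 [np.uint8(63), np.uint8(53)] 25 [np.uint8(59), np.uint8(63)] 29 [np.uint8(60), np.uint8(50)] 33 [np.uint8(55), np.uint8(64)] 37 [np.uint8(58), np.uint8(68)] 41 [np.uint8(79), np.uint8(47)] 45 [np.uint8(152), np.uint8(63)] 49 [np.uint8(158), np.uint8(51)] 53 [np.uint8(155), np.uint8(55)] 57 [np.uint8(158), np.uint8(70)] 61 [np.uint8(160), np.uint8(50)] 65 [np.uint8(140), np.uint8(62)] 69 [np.uint8(60), np.uint8(42)] 73 [np.uint8(56), np.uint8(40)] 77 [np.uint8(33), np.uint8(58)] 81 [np.uint8(70), np.uint8(72)] 85 [np.uint8(75), np.uint8(77)] 89 [np.uint8(62), np.uint8(54)] 93 [np.uint8(143), np.uint8(148)] 97 [np.uint8(159), np.uint8(157)] 101 [np.uint8(161), np.uint8(156)] 105 [np.uint8(159), np.uint8(159)] 109 [np.uint8(160), np.uint8(158)] 
move to cover (cm) [  1.38491241 -31.63800949  22.44473948] yaw tool -3.032962923202074
```

play_rows:
  rows:
    - {"dx":0.14,"dy":-3.16,"dz":1.2,"ax":0,"ay":0,"az":0}
    - {"dx":0.14,"dy":-3.16,"dz":1.2,"ax":0,"ay":0,"az":0}
    - {"dx":0.14,"dy":-3.16,"dz":1.2,"ax":0,"ay":0,"az":0}
    - {"dx":0.14,"dy":-3.16,"dz":1.2,"ax":0,"ay":0,"az":0}
    - {"dx":0.14,"dy":-3.16,"dz":1.2,"ax":0,"ay":0,"az":0}
    - {"dx":0.14,"dy":-3.16,"dz":1.2,"ax":0,"ay":0,"az":0}
    - {"dx":0.14,"dy":-3.16,"dz":1.2,"ax":0,"ay":0,"az":0}
    - {"dx":0.14,"dy":-3.16,"dz":1.2,"ax":0,"ay":0,"az":0}
    - {"dx":0.14,"dy":-3.16,"dz":1.2,"ax":0,"ay":0,"az":0}
    - {"dx":0.14,"dy":-3.16,"dz":1.2,"ax":0,"ay":0,"az":0}
    - {"dx":0,"dy":0,"dz":1.4,"ax":0,"ay":0,"az":0}
    - {"dx":0,"dy":0,"dz":1.4,"ax":0,"ay":0,"az":0}
    - {"dx":0,"dy":0,"dz":1.4,"ax":0,"ay":0,"az":0}
    - {"dx":0,"dy":0,"dz":1.4,"ax":0,"ay":0,"az":0}
    - {"dx":0,"dy":0,"dz":1.4,"ax":0,"ay":0,"az":0}
    - {"dx":0,"dy":0,"dz":1.4,"ax":0,"ay":0,"az":0}
    - {"dx":0,"dy":0,"dz":0,"ax":0,"ay":0,"az":0}
  hand: 1

```text
clock: 3.78
tcp_pos: [0.5327, -0.2196, 0.042]
eef_rot: [[-0.999, 0.043, -0.004], [0.043, 0.999, 0.001], [0.004, 0.001, -1.0]]
ft_force: [-0.2, -0.7, -0.2]
grip_width: 0.997
grip_force: 0.0
```

```bash
python3 - <<'E'
from h import *
s=get_state();Re=np.array(s['eef_rot']);print(s['tcp_pos'],Re.round(4).tolist(),s['ft_force'])
print(100*Re.T@(np.array([.5365,-.2325,.026])-s['tcp_pos']))
c=wcam();cv2.imwrite('pics/w3.png',c['img'])
E
```

```text
[ 0.53268964 -0.21956027  0.04202391] [[-0.9991, 0.0427, -0.0039], [0.0427, 0.9991, 0.0015], [0.004, 0.0013, -1.0]] [-0.18036805 -0.7165681  -0.17550259]
[-0.44223924 -1.27865632  1.59896031]
```

View pics/w3.png

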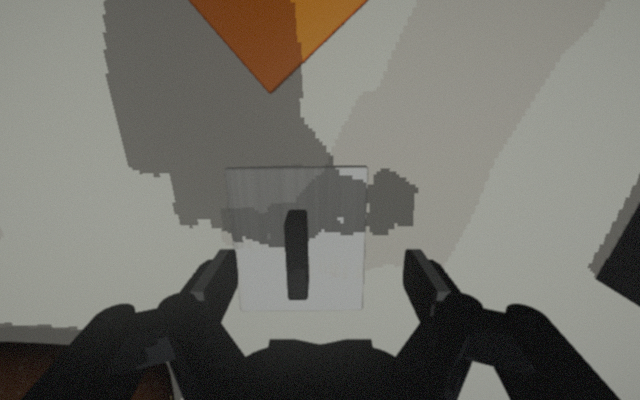

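w3 shows the plate with corners at about (226,167), (367,166), (363,309) and (241,309). Its rib, at (297,255), sits left of the jaw centre, which matches the 13 mm lag.

```bash
python3 - <<'E'
from fit import *
c=wcam();s=get_state();Re=np.array(s['eef_rot'])
q,e=fit(c,[(226,167),(367,166),(363,309),(241,309)],[(-.05,-.042,.005),(-.05,.042,.005),(.05,.042,.005),(.05,-.042,.005)],[.533,-.232,-.04]);print(q,np.degrees(q[2]),e)
print(100*Re.T@(np.array([q[0],q[1],.026])-s['tcp_pos']))
E
```

```text
[ 0.53782181 -0.23393377 -0.03279205] -1.8788460721741753 1.7730324958813526
[-0.43407445 -1.36560527  1.81922769]
```

play_rows:
  rows:
    - {"dx":-0.15,"dy":-0.45,"dz":0,"ax":0,"ay":0,"az":0}
    - {"dx":-0.15,"dy":-0.45,"dz":0,"ax":0,"ay":0,"az":0}
    - {"dx":-0.15,"dy":-0.45,"dz":0,"ax":0,"ay":0,"az":0}
    - {"dx":0,"dy":0,"dz":0.5,"ax":0,"ay":0,"az":0}
    - {"dx":0,"dy":0,"dz":0.5,"ax":0,"ay":0,"az":0}
    - {"dx":0,"dy":0,"dz":0.4,"ax":0,"ay":0,"az":0}
    - {"dx":0,"dy":0,"dz":0.3,"ax":0,"ay":0,"az":0}
    - {"dx":0,"dy":0,"dz":0,"ax":0,"ay":0,"az":0}
    - {"dx":0,"dy":0,"dz":0,"ax":0,"ay":0,"az":0}
  hand: 1

```text
clock: 4.63
tcp_pos: [0.5378, -0.2336, 0.0269]
eef_rot: [[-0.999, 0.042, -0.001], [0.042, 0.999, 0.0], [0.001, 0.0, -1.0]]
ft_force: [-0.2, -0.5, 0.2]
grip_width: 0.997
grip_force: 0.0
```

play_rows:
  rows:
    - {"dx":0,"dy":0,"dz":0,"ax":0,"ay":0,"az":0}
    - {"dx":0,"dy":0,"dz":0,"ax":0,"ay":0,"az":0}
    - {"dx":0,"dy":0,"dz":0,"ax":0,"ay":0,"az":0}
    - {"dx":0,"dy":0,"dz":0,"ax":0,"ay":0,"az":0}
    - {"dx":0,"dy":0,"dz":0,"ax":0,"ay":0,"az":0}
    - {"dx":0,"dy":0,"dz":0,"ax":0,"ay":0,"az":0}
    - {"dx":0,"dy":0,"dz":0,"ax":0,"ay":0,"az":0}
    - {"dx":0,"dy":0,"dz":0,"ax":0,"ay":0,"az":0}
    - {"dx":0,"dy":0,"dz":0,"ax":0,"ay":0,"az":0}
    - {"dx":0,"dy":0,"dz":0,"ax":0,"ay":0,"az":0}
  hand: 0
  grip_force: 35

```text
clock: 5.47
tcp_pos: [0.5382, -0.2341, 0.0275]
eef_rot: [[-0.999, 0.043, 0.0], [0.043, 0.999, -0.0], [-0.0, -0.0, -1.0]]
ft_force: [-0.8, 0.3, 2.8]
grip_width: 0.133
grip_force: 34.9
```

play_rows:
  rows:
    - {"dx":0,"dy":0,"dz":-1,"ax":0,"ay":0,"az":0}
    - {"dx":0,"dy":0,"dz":-1,"ax":0,"ay":0,"az":0.04}
    - {"dx":0,"dy":0,"dz":-1,"ax":0,"ay":0,"az":0.04}
    - {"dx":0,"dy":0,"dz":-1,"ax":0,"ay":0,"az":0.04}
    - {"dx":0,"dy":0,"dz":-1,"ax":0,"ay":0,"az":0.04}
    - {"dx":0,"dy":0,"dz":-1,"ax":0,"ay":0,"az":0.044}
    - {"dx":0.6,"dy":2,"dz":0,"ax":0,"ay":0,"az":0}
    - {"dx":0.6,"dy":2,"dz":0,"ax":0,"ay":0,"az":0}
    - {"dx":0.6,"dy":2,"dz":0,"ax":0,"ay":0,"az":0}
    - {"dx":0.6,"dy":2,"dz":0,"ax":0,"ay":0,"az":0}
    - {"dx":0.6,"dy":2,"dz":0,"ax":0,"ay":0,"az":0}
    - {"dx":0.6,"dy":2,"dz":0,"ax":0,"ay":0,"az":0}
    - {"dx":0.6,"dy":2,"dz":0,"ax":0,"ay":0,"az":0}
    - {"dx":0.6,"dy":2,"dz":0,"ax":0,"ay":0,"az":0}
    - {"dx":0.6,"dy":2,"dz":0,"ax":0,"ay":0,"az":0}
    - {"dx":0.6,"dy":2,"dz":0,"ax":0,"ay":0,"az":0}
    - {"dx":0.6,"dy":2,"dz":0,"ax":0,"ay":0,"az":0}
    - {"dx":0.6,"dy":2,"dz":0,"ax":0,"ay":0,"az":0}
    - {"dx":0,"dy":0,"dz":0,"ax":0,"ay":0,"az":0}
    - {"dx":0,"dy":0,"dz":0,"ax":0,"ay":0,"az":0}

```text
clock: 7.13
tcp_pos: [0.527, 0.0181, 0.088]
eef_rot: [[-0.97, 0.243, 0.001], [0.243, 0.97, 0.001], [-0.0, 0.001, -1.0]]
ft_force: [-0.9, -0.6, -1.8]
grip_width: 0.13
grip_force: 34.4
```

```bash
python3 - <<'E'
from fit import *
s=get_state();Re=np.array(s['eef_rot']);print(s['tcp_pos'],Re.round(4).tolist(),s['ft_force'],s['grip_width'])
print('go',100*Re.T@(np.array([.5251,.0585,.0612])-s['tcp_pos']),'yaw',np.degrees(np.arctan2(-Re[0,1],Re[1,1])))
c=wcam();np.save('w4.npy',c,allow_pickle=True);cv2.imwrite('pics/w4.png',c['img'])
E
```

```text
[0.52696249 0.01812188 0.08800641] [[-0.9701, 0.2426, 0.0006], [0.2426, 0.9701, 0.0009], [-0.0004, 0.0011, -1.0]] [-0.93889783 -0.56525704 -1.77071715] 0.12955922908252415
go [1.16110663 3.86917299 2.68435886] yaw -14.037882230784271
```

View pics/w4.png

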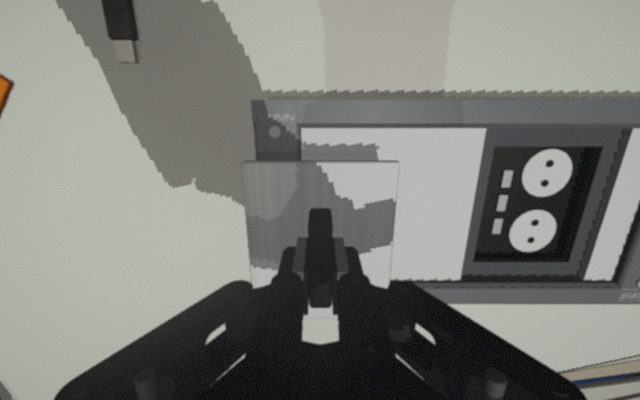

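w4 shows the cover held level and square to the box: front edge (243,162)–(398,162), box outer edge near row 98, far rail near row 303. I'll check the lateral offsets in the box frame.

```bash
python3 - <<'E'
from fit import *
c=np.load('w4.npy',allow_pickle=True).item();t=-.2465;R=np.array([[np.cos(t),-np.sin(t)],[np.sin(t),np.cos(t)]])
B=lambda u,v,z:R.T@(ray(c,u,v,z)[:2]-[.5398,.1167])*1000
for n,a in dict(cov1=(243,162,.0658),cov2=(398,162,.0658),cov3=(393,288,.0658),outer=(450,98,.04),outer2=(630,95,.04),inner=(400,127,.034),farouter=(500,303,.04),deckedge=(488,128,.034),deckedge2=(462,279,.034),openfar=(630,128,.034)).items(): print(n,B(*a).round(1))
g=cv2.cvtColor(c['img'],cv2.COLOR_BGR2GRAY);print(g[85:135,430].tolist(),g[270:315,430].tolist())
print('tcp',R.T@(np.array(get_state()['tcp_pos'])[:2]-[.5398,.1167])*1000)
E
```

```text
cov1 [ -38.5 -139.9]
cov2 [-38.6 -58.9]
cov3 [ 38.4 -55.4]
outer [-70.9 -25. ]
outer2 [-72.6  77.9]
inner [-54.2 -50.7]
farouter [69.3 30.7]
deckedge [-53.7   3.3]
deckedge2 [53.3  3.6]
openfar [-53.8  90.3]
[167, 170, 169, 168, 158, 151, 142, 123, 104, 103, 99, 104, 100, 102, 104, 108, 113, 108, 110, 111, 111, 108, 112, 112, 111, 116, 111, 113, 112, 108, 113, 113, 111, 111, 110, 111, 113, 107, 93, 79, 78, 75, 106, 156, 184, 184, 186, 183, 188, 185] [184, 183, 185, 183, 186, 184, 185, 183, 180, 147, 89, 48, 56, 71, 76, 78, 77, 80, 89, 98, 104, 103, 100, 85, 56, 35, 24, 16, 29, 28, 22, 26, 25, 23, 31, 20, 27, 24, 33, 10, 16, 19, 29, 20, 27]
tcp [  12.03635417 -100.26681785]
```

play_rows:
  rows:
    - {"dx":0.29,"dy":0.97,"dz":0,"ax":0,"ay":0,"az":0}
    - {"dx":0.29,"dy":0.97,"dz":0,"ax":0,"ay":0,"az":0}
    - {"dx":0.29,"dy":0.97,"dz":0,"ax":0,"ay":0,"az":0}
    - {"dx":0.29,"dy":0.97,"dz":0,"ax":0,"ay":0,"az":0}
    - {"dx":0,"dy":0,"dz":0,"ax":0,"ay":0,"az":0}
    - {"dx":0,"dy":0,"dz":0.5,"ax":0,"ay":0,"az":0}
    - {"dx":0,"dy":0,"dz":0.5,"ax":0,"ay":0,"az":0}
    - {"dx":0,"dy":0,"dz":0.5,"ax":0,"ay":0,"az":0}
    - {"dx":0,"dy":0,"dz":0.3,"ax":0,"ay":0,"az":0}
    - {"dx":0,"dy":0,"dz":0.2,"ax":0,"ay":0,"az":0}
    - {"dx":0,"dy":0,"dz":0.2,"ax":0,"ay":0,"az":0}
    - {"dx":0,"dy":0,"dz":0.1,"ax":0,"ay":0,"az":0}
    - {"dx":0,"dy":0,"dz":0,"ax":0,"ay":0,"az":0}
    - {"dx":0,"dy":0,"dz":0,"ax":0,"ay":0,"az":0}

```text
clock: 8.35
tcp_pos: [0.5252, 0.0567, 0.0643]
eef_rot: [[-0.97, 0.244, 0.0], [0.244, 0.97, 0.0], [-0.0, 0.0, -1.0]]
ft_force: [0.1, -0.2, -2.1]
grip_width: 0.13
grip_force: 34.4
```

```bash
cat > st.py <<'E'
from h import *
s=get_state();Re=np.array(s['eef_rot']);t=-.2465;R=np.array([[np.cos(t),-np.sin(t)],[np.sin(t),np.cos(t)]])
f=s['ft_force'];print('tcp box mm',(R.T@(np.array(s['tcp_pos'])[:2]-[.5398,.1167])*1000).round(1),'z',round(s['tcp_pos'][2]*1000,1),'f box',(R.T@f[:2]).round(1),round(f[2],1),'grip',s['grip_width'],s['grip_force'],s['clock'])
E
python3 st.py
```

```text
tcp box mm [  0.5 -61.8] z 64.3 f box [ 0.2 -0.2] -2.1 grip 0.1295978173628285 34.444488286972046 8.35
```

Aligned and about 3 mm up. I'll lower in small steps and watch the force.

play_rows:
  rows:
    - {"dx":0,"dy":0,"dz":0.1,"ax":0,"ay":0,"az":0}
    - {"dx":0,"dy":0,"dz":0.1,"ax":0,"ay":0,"az":0}
    - {"dx":0,"dy":0,"dz":0.05,"ax":0,"ay":0,"az":0}
    - {"dx":0,"dy":0,"dz":0,"ax":0,"ay":0,"az":0}

```text
clock: 8.68
tcp_pos: [0.5251, 0.0568, 0.0617]
eef_rot: [[-0.97, 0.244, -0.0], [0.244, 0.97, 0.0], [0.0, 0.0, -1.0]]
ft_force: [-0.9, 0.4, -1.7]
grip_width: 0.127
grip_force: 34.4
```

play_rows:
  rows:
    - {"dx":0,"dy":0,"dz":0.05,"ax":0,"ay":0,"az":0}
    - {"dx":0,"dy":0,"dz":0,"ax":0,"ay":0,"az":0}

```text
clock: 8.85
tcp_pos: [0.5251, 0.0568, 0.0615]
eef_rot: [[-0.97, 0.244, 0.0], [0.244, 0.97, 0.0], [-0.0, 0.0, -1.0]]
ft_force: [-1.0, -0.3, 0.5]
grip_width: 0.129
grip_force: 34.7
```

play_rows:
  rows:
    - {"dx":0,"dy":0,"dz":0,"ax":0,"ay":0,"az":0}
    - {"dx":0,"dy":0,"dz":0,"ax":0,"ay":0,"az":0}
    - {"dx":0,"dy":0,"dz":0,"ax":0,"ay":0,"az":0}
    - {"dx":0,"dy":0,"dz":0,"ax":0,"ay":0,"az":0}
    - {"dx":0,"dy":0,"dz":0,"ax":0,"ay":0,"az":0}
    - {"dx":0,"dy":0,"dz":0,"ax":0,"ay":0,"az":0}
    - {"dx":0,"dy":0,"dz":0,"ax":0,"ay":0,"az":0}
    - {"dx":0,"dy":0,"dz":0,"ax":0,"ay":0,"az":0}
  hand: 0.35

```text
clock: 9.52
tcp_pos: [0.5251, 0.0568, 0.0613]
eef_rot: [[-0.97, 0.244, -0.0], [0.244, 0.97, 0.0], [0.0, 0.0, -1.0]]
ft_force: [-0.1, 0.4, -0.6]
grip_width: 0.348
grip_force: 0.0
```

```bash
python3 st.py; python3 - <<'E'
from h import *
c=wcam();np.save('w5.npy',c,allow_pickle=True);cv2.imwrite('pics/w5.png',c['img'])
E
```

```text
tcp box mm [  0.4 -61.7] z 61.3 f box [-0.2  0.4] -0.6 grip 0.34844934408269473 0.0 9.5167
```

View pics/w5.png

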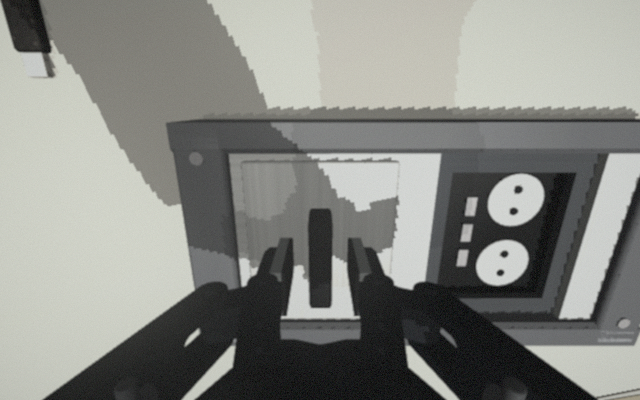

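w5 shows the cover flat in the track, plate (243,162)–(398,162), with the rib free between the pads. Now I'll push along +y.

play_rows:
  rows:
    - {"dx":0,"dy":0.3,"dz":0,"ax":0,"ay":0,"az":0}
    - {"dx":0,"dy":0.3,"dz":0,"ax":0,"ay":0,"az":0}
    - {"dx":0,"dy":0.2,"dz":0,"ax":0,"ay":0,"az":0}
    - {"dx":0,"dy":0.2,"dz":0,"ax":0,"ay":0,"az":0}
    - {"dx":0,"dy":0.2,"dz":0,"ax":0,"ay":0,"az":0}
    - {"dx":0,"dy":0.3,"dz":0,"ax":0,"ay":0,"az":0}
    - {"dx":0,"dy":0.3,"dz":0,"ax":0,"ay":0,"az":0}
    - {"dx":0,"dy":0.3,"dz":0,"ax":0,"ay":0,"az":0}
    - {"dx":0,"dy":0.3,"dz":0,"ax":0,"ay":0,"az":0}
    - {"dx":0,"dy":0.3,"dz":0,"ax":0,"ay":0,"az":0}
    - {"dx":0,"dy":0.3,"dz":0,"ax":0,"ay":0,"az":0}
    - {"dx":0,"dy":0.3,"dz":0,"ax":0,"ay":0,"az":0}
    - {"dx":0,"dy":0.3,"dz":0,"ax":0,"ay":0,"az":0}
    - {"dx":0,"dy":0.3,"dz":0,"ax":0,"ay":0,"az":0}

```text
clock: 10.73
tcp_pos: [0.5347, 0.0948, 0.0613]
eef_rot: [[-0.97, 0.244, -0.0], [0.244, 0.97, -0.0], [0.0, -0.0, -1.0]]
ft_force: [-0.6, -1.5, 1.5]
grip_width: 0.35
grip_force: 0.9
```

```bash
python3 st.py
```

```text
tcp box mm [  0.3 -22.5] z 61.3 f box [-0.2 -1.6] 1.5 grip 0.34960666572379084 0.9479641914367676 10.7333
```

play_rows:
  rows:
    - {"dx":0,"dy":0.3,"dz":0,"ax":0,"ay":0,"az":0}
    - {"dx":0,"dy":0.3,"dz":0,"ax":0,"ay":0,"az":0}
    - {"dx":0,"dy":0.3,"dz":0,"ax":0,"ay":0,"az":0}
    - {"dx":0,"dy":0.3,"dz":0,"ax":0,"ay":0,"az":0}
    - {"dx":0,"dy":0.3,"dz":0,"ax":0,"ay":0,"az":0}
    - {"dx":0,"dy":0.3,"dz":0,"ax":0,"ay":0,"az":0}
    - {"dx":0,"dy":0.3,"dz":0,"ax":0,"ay":0,"az":0}
    - {"dx":0,"dy":0.3,"dz":0,"ax":0,"ay":0,"az":0}
    - {"dx":0,"dy":0.3,"dz":0,"ax":0,"ay":0,"az":0}
    - {"dx":0,"dy":0.3,"dz":0,"ax":0,"ay":0,"az":0}
    - {"dx":0,"dy":0.3,"dz":0,"ax":0,"ay":0,"az":0}

```text
clock: 11.65
tcp_pos: [0.5428, 0.1268, 0.0613]
eef_rot: [[-0.97, 0.244, 0.0], [0.244, 0.97, -0.0], [-0.0, -0.0, -1.0]]
ft_force: [-1.1, -2.4, 1.4]
grip_width: 0.349
grip_force: 1.1
```

```bash
python3 st.py
```

```text
tcp box mm [ 0.5 10.5] z 61.3 f box [-0.5 -2.6] 1.4 grip 0.34876422791270617 1.1276803363580257 11.65
```

play_rows:
  rows:
    - {"dx":0,"dy":0.3,"dz":0,"ax":0,"ay":0,"az":0}
    - {"dx":0,"dy":0.3,"dz":0,"ax":0,"ay":0,"az":0}
    - {"dx":0,"dy":0.3,"dz":0,"ax":0,"ay":0,"az":0}
    - {"dx":0,"dy":0.3,"dz":0,"ax":0,"ay":0,"az":0}
    - {"dx":0,"dy":0.3,"dz":0,"ax":0,"ay":0,"az":0}
    - {"dx":0,"dy":0.3,"dz":0,"ax":0,"ay":0,"az":0}

```text
clock: 12.15
tcp_pos: [0.5471, 0.1444, 0.0612]
eef_rot: [[-0.97, 0.244, -0.0], [0.244, 0.97, 0.0], [0.0, 0.0, -1.0]]
ft_force: [0.2, -0.4, 0.3]
grip_width: 0.345
grip_force: 0.3
```

```bash
python3 st.py; python3 - <<'E'
from h import *
c=wcam();np.save('w6.npy',c,allow_pickle=True);cv2.imwrite('pics/w6.png',c['img'])
E
```

```text
tcp box mm [ 0.3 28.7] z 61.2 f box [ 0.3 -0.4] 0.3 grip 0.3449746664935988 0.34545179005363025 12.15
```

View pics/w6.png

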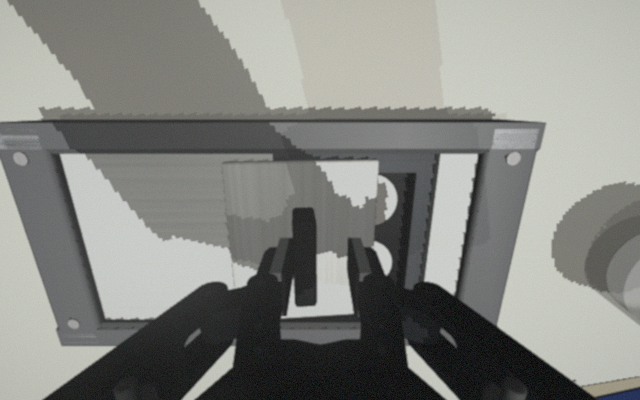

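w6 shows the leading edge tipped in, with the rib at (304,255) against the rear pad. I'll keep pushing gently.

play_rows:
  rows:
    - {"dx":0,"dy":0.3,"dz":0,"ax":0,"ay":0,"az":0}
    - {"dx":0,"dy":0.3,"dz":0,"ax":0,"ay":0,"az":0}
    - {"dx":0,"dy":0.3,"dz":0,"ax":0,"ay":0,"az":0}
    - {"dx":0,"dy":0.3,"dz":0,"ax":0,"ay":0,"az":0}
    - {"dx":0,"dy":0.3,"dz":0,"ax":0,"ay":0,"az":0}
    - {"dx":0,"dy":0.3,"dz":0,"ax":0,"ay":0,"az":0}
    - {"dx":0,"dy":0.3,"dz":0,"ax":0,"ay":0,"az":0}

```text
clock: 12.78
tcp_pos: [0.5523, 0.1647, 0.0613]
eef_rot: [[-0.97, 0.244, -0.0], [0.244, 0.97, 0.0], [0.0, 0.0, -1.0]]
ft_force: [-0.9, -1.1, 0.3]
grip_width: 0.348
grip_force: 0.3
```

```bash
python3 st.py
```

```text
tcp box mm [ 0.4 49.6] z 61.3 f box [-0.6 -1.3] 0.3 grip 0.34808308505920943 0.3470398791250773 12.7833
```

play_rows:
  rows:
    - {"dx":0,"dy":0.1,"dz":0,"ax":0,"ay":0,"az":0}
    - {"dx":0,"dy":0.1,"dz":0,"ax":0,"ay":0,"az":0}
    - {"dx":0,"dy":0.1,"dz":0,"ax":0,"ay":0,"az":0}
    - {"dx":0,"dy":0,"dz":0,"ax":0,"ay":0,"az":0}

```text
clock: 13.12
tcp_pos: [0.553, 0.1674, 0.0613]
eef_rot: [[-0.97, 0.244, 0.0], [0.244, 0.97, 0.0], [-0.0, 0.0, -1.0]]
ft_force: [0.1, -0.1, -0.5]
grip_width: 0.346
grip_force: 0.1
```

```bash
python3 st.py; python3 - <<'E'
from h import *
c=wcam();np.save('w7.npy',c,allow_pickle=True);cv2.imwrite('pics/w7.png',c['img'])
E
```

```text
tcp box mm [ 0.4 52.4] z 61.3 f box [ 0.1 -0.1] -0.5 grip 0.3459648033120912 0.08448814431176288 13.1167
```

View pics/w7.png

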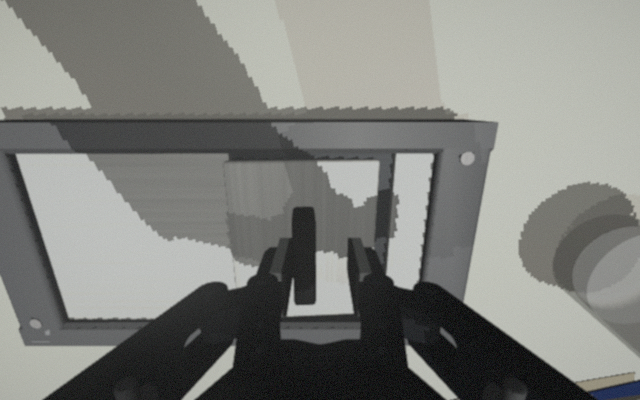

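w7 shows the rear edge at column 225 still just short of the deck edge at 229. A few mm remain, so I'll creep.

play_rows:
  rows:
    - {"dx":0,"dy":0.1,"dz":0,"ax":0,"ay":0,"az":0}
    - {"dx":0,"dy":0.1,"dz":0,"ax":0,"ay":0,"az":0}
    - {"dx":0,"dy":0.1,"dz":0,"ax":0,"ay":0,"az":0}
    - {"dx":0,"dy":0,"dz":0,"ax":0,"ay":0,"az":0}

```text
clock: 13.5
tcp_pos: [0.5538, 0.1704, 0.0613]
eef_rot: [[-0.97, 0.244, 0.0], [0.244, 0.97, 0.0], [-0.0, 0.0, -1.0]]
ft_force: [-0.2, 0.1, 0.4]
grip_width: 0.35
grip_force: 0.3
```

play_rows:
  rows:
    - {"dx":0,"dy":0.1,"dz":0,"ax":0,"ay":0,"az":0}
    - {"dx":0,"dy":0,"dz":0,"ax":0,"ay":0,"az":0}

```text
clock: 13.67
tcp_pos: [0.554, 0.1712, 0.0613]
eef_rot: [[-0.97, 0.244, -0.0], [0.244, 0.97, -0.0], [0.0, -0.0, -1.0]]
ft_force: [-1.2, -0.9, 0.4]
grip_width: 0.343
grip_force: 0.5
```

```bash
python3 st.py; python3 - <<'E'
from h import *
for i in (6,7,8):
    if i==8: c=wcam();np.save('w8.npy',c,allow_pickle=True)
    else: c=np.load(f'w{i}.npy',allow_pickle=True).item()
    g=c['img'].mean(axis=2);print(i,'cols@170',g[165:175,215:245].mean(0).astype(int).tolist(),g[165:175,365:405].mean(0).astype(int).tolist(),'rows@350',g[148:172,345:355].mean(1).astype(int).tolist(),'rib',g[240:245,285:325].mean(0).astype(int).tolist())
E
```

```text
tcp box mm [ 0.4 56.3] z 61.3 f box [-0.9 -1.2] 0.4 grip 0.3434590615530414 0.5152848176658154 13.6667
6 cols@170 [133, 133, 134, 134, 133, 133, 127, 126, 130, 133, 132, 134, 135, 137, 139, 139, 137, 136, 136, 138, 140, 141, 142, 142, 140, 139, 137, 137, 138, 137] [202, 202, 202, 203, 202, 203, 203, 202, 202, 203, 203, 201, 184, 144, 103, 90, 90, 89, 89, 88, 88, 89, 89, 88, 88, 88, 88, 87, 89, 88, 89, 87, 87, 87, 87, 87, 87, 87, 87, 86] rows@350 [114, 97, 89, 89, 89, 91, 95, 94, 85, 72, 66, 80, 119, 160, 190, 201, 202, 202, 202, 202, 202, 202, 202, 201] rib [67, 65, 60, 52, 40, 40, 38, 36, 38, 39, 39, 38, 42, 42, 39, 41, 44, 40, 39, 39, 39, 41, 38, 42, 41, 42, 40, 42, 41, 39, 47, 75, 101, 110, 111, 110, 113, 114, 114, 113]
7 cols@170 [125, 125, 125, 125, 125, 125, 125, 122, 118, 117, 123, 124, 124, 125, 127, 130, 129, 128, 129, 128, 128, 130, 132, 133, 134, 132, 129, 128, 128, 129] [190, 190, 191, 191, 191, 190, 190, 190, 191, 190, 191, 190, 184, 157, 120, 95, 91, 91, 91, 91, 91, 91, 90, 91, 87, 73, 60, 59, 76, 123, 168, 189, 192, 191, 192, 192, 191, 191, 192, 191] rows@350 [108, 89,
[... 217 characters left out ...]
 38, 40, 60, 87, 102, 106, 104, 104, 105, 107, 107, 107]
8 cols@170 [124, 124, 123, 124, 124, 124, 119, 99, 76, 66, 59, 61, 83, 106, 117, 121, 121, 122, 124, 125, 126, 125, 124, 125, 126, 127, 130, 129, 130, 128] [190, 190, 190, 189, 189, 190, 189, 190, 190, 189, 190, 189, 190, 187, 170, 132, 98, 84, 75, 63, 60, 83, 134, 174, 189, 190, 190, 190, 191, 190, 191, 189, 190, 190, 190, 189, 191, 190, 190, 191] rows@350 [108, 90, 83, 81, 84, 89, 92, 91, 85, 75, 71, 93, 136, 171, 186, 189, 189, 189, 189, 190, 188, 189, 188, 188] rib [62, 62, 56, 48, 40, 36, 38, 36, 40, 38, 40, 38, 38, 37, 35, 38, 37, 37, 38, 38, 41, 38, 41, 40, 36, 35, 39, 39, 36, 53, 83, 100, 106, 105, 106, 105, 105, 105, 107, 107]
```

The rear gap is now dark (columns 222–227) and the front gap is narrow, so the cover has dropped. I'll back off from the rib and lift.

play_rows:
  rows:
    - {"dx":0,"dy":-0.3,"dz":0,"ax":0,"ay":0,"az":0}
    - {"dx":0,"dy":-0.5,"dz":0,"ax":0,"ay":0,"az":0}
    - {"dx":0,"dy":0,"dz":0,"ax":0,"ay":0,"az":0}
    - {"dx":0,"dy":0,"dz":-0.5,"ax":0,"ay":0,"az":0}
    - {"dx":0,"dy":0,"dz":-1,"ax":0,"ay":0,"az":0}
    - {"dx":0,"dy":0,"dz":-1.5,"ax":0,"ay":0,"az":0}
    - {"dx":0,"dy":0,"dz":-2,"ax":0,"ay":0,"az":0}
    - {"dx":0,"dy":0,"dz":-2,"ax":0,"ay":0,"az":0}
    - {"dx":0,"dy":0,"dz":-2,"ax":0,"ay":0,"az":0}
    - {"dx":0,"dy":0,"dz":-2,"ax":0,"ay":0,"az":0}
    - {"dx":0,"dy":0,"dz":-2,"ax":0,"ay":0,"az":0}
    - {"dx":0,"dy":0,"dz":0,"ax":0,"ay":0,"az":0}
    - {"dx":0,"dy":0,"dz":0,"ax":0,"ay":0,"az":0}

```text
clock: 14.8
tcp_pos: [0.5528, 0.1639, 0.1932]
eef_rot: [[-0.97, 0.244, 0.003], [0.244, 0.97, 0.001], [-0.003, 0.002, -1.0]]
ft_force: [0.3, -1.0, -0.5]
grip_width: 0.351
grip_force: 0.0
```

```bash
python3 st.py; python3 - <<'E'
from h import *
c=wcam();g=cv2.cvtColor(c['img'],cv2.COLOR_BGR2GRAY).astype(np.float32);t=-.2475
R=np.array([[np.cos(t),-np.sin(t)],[np.sin(t),np.cos(t)]])
def s(a,b,z): 
    k=proj(c,[*(np.array([.5398,.1167])+R@[a,b]),z]);return int(cv2.getRectSubPix(g,(1,1),tuple(map(float,k)))[0,0])
for a in(-.045,-.035,.035,.045): print(a,'rear',[s(a,b/1000,.034) for b in range(-2,14)],'front',[s(a,b/1000,.034) for b in range(80,100)])
for b in (.015,.075): print(b,[s(a/1000,b,.034) for a in range(-58,-44)],[s(a/1000,b,.034) for a in range(45,59)])
print('rib y',[s(0.015,b/1000,.056) for b in range(32,64,2)],'x',[s(a/1000,.048,.056) for a in range(-34,36,3)])
for n in ('top',):
    d=camera(n)
    for o in ['mouse','usb_stick','water_glass']: print(o,[(np.round(q['location'],3),round(q['p'],2)) for q in spot_in(d,o)[:1]])
E
```

```text
tcp box mm [ 1.1 49. ] z 193.2 f box [ 0.5 -0.9] -0.5 grip 0.351082741780601 0.0 14.8
-0.045 rear [113, 113, 113, 105, 82, 61, 65, 94, 105, 111, 111, 114, 115, 116, 117, 117] front [161, 161, 161, 161, 160, 161, 160, 146, 114, 82, 67, 83, 122, 151, 160, 162, 161, 161, 161, 161]
-0.035 rear [113, 112, 112, 102, 82, 67, 77, 98, 108, 110, 110, 110, 111, 113, 116, 117] front [160, 160, 160, 159, 160, 161, 162, 154, 125, 86, 66, 81, 128, 159, 162, 161, 160, 162, 161, 164]
0.035 rear [161, 162, 159, 145, 116, 91, 101, 132, 153, 161, 160, 160, 160, 161, 162, 159] front [161, 160, 161, 161, 161, 162, 159, 148, 119, 81, 65, 84, 125, 153, 161, 162, 161, 162, 160, 160]
0.045 rear [158, 159, 160, 150, 122, 86, 92, 127, 153, 160, 160, 160, 161, 161, 160, 160] front [162, 160, 161, 160, 162, 159, 160, 147, 118, 88, 75, 87, 117, 145, 160, 163, 160, 160, 163, 162]
0.015 [70, 64, 57, 55, 56, 55, 54, 63, 87, 104, 113, 115, 115, 115] [161, 163, 160, 157, 139, 107, 73, 53, 49, 52, 62, 72, 76, 76]
0.075 [106, 94, 79, 74, 73, 77, 79, 87, 115, 147, 160, 161, 161, 160] [162, 160, 162, 155, 132, 98, 66, 50, 51, 50, 57, 66, 71, 72]
rib y [161, 161, 160, 160, 126, 59, 58, 58, 61, 58, 119, 161, 163, 162, 160, 162] x [99, 99, 58, 41, 47, 46, 47, 58, 62, 59, 59, 63, 63, 59, 60, 60, 62, 61, 61, 74, 158, 160, 160, 161]
mouse [(array([ 0.478, -0.459,  0.02 ]), 0.66)]
usb_stick []
water_glass [(array([0.638, 0.367, 0.039]), 0.71)]
```

The cover shows even gaps at both ends (centre y ≈ 47 mm, x ≈ 0) and it's square and flush. The mouse and glass haven't moved. The network didn't find the memory stick this time, but the arm never went near it. Handing in.

```bash
python3 -c "
from station import job_done
print(job_done())"
```

```text
the job is handed in; nothing more can be done
None
```

The cover was slid along the deck, dropped flush into the socket opening and was released, and I handed the job in at about 15 s; no verdict came back.

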